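# Move the dust filter to the cleaning stand

### The job

Clean-out of the bench dust extractor: clear the long wooden sanding board off the blue cleaning stand and leave it lying flat on the red pad. Swing the yellow tab on the grey extractor right aside and leave it there, then lift the green hexagonal filter out by its black handle and set it in the hexagonal recess of the blue cleaning stand, turned as needed until it drops fully home and lies level: set it down gently, without letting it fall, and leave everything else on the bench where it is.

Things in the scene. Friction and masses are not known exactly. Their poses are not given: they have to be found in the camera images.
- extractor: grey hexagonal bench dust extractor, fixed to the bench, 184 mm across flats (212 mm over corners), top rim 90 mm above the bench; origin under its centre, z up. In its top a hexagonal recess, 116 mm across flats and 16 mm deep (floor 74 mm above the bench), flats facing its own +y and -y; the filter lies in it flush with the rim. The tab's pivot stands on the rim, 76 mm from the centre along its +y
- tab (a joint): turning angle of the yellow tab in rad about the vertical, counter-clockwise from above positive, limits -1.75 and 1.75; at 0 the tab points at the filter's centre, it starts within 0.35 of that. It turns either way against light friction (0.06 N m) and stays where it is left. It is clear of the filter beyond 1.3 in either direction
- tab_pivot (a point): point on the tab's pivot axis, 10 mm above the extractor's rim (100 mm above the bench); turns with the tab: its -y axis points along the tab's tongue. Tab: a bar 60 mm long, 12 mm wide and 8 mm thick, from 16 mm behind the pivot to 44 mm ahead of it, 2 mm above the filter; over the pivot stands an upright fin, 12 mm thick, 32 mm long along the tab and centred on the pivot, its top 40 mm above the rim, to turn it by
- filter: green hexagonal filter cassette, loose, 0.2 to 0.45 kg, 110 mm across flats (127 mm over corners), 16 mm thick, flats facing its own +y and -y; origin under its centre, z up. On top a black bridge handle along its x axis, 64 mm long and 14 mm wide, its top 58 mm above the origin (bar from 40 to 58 mm, a leg at each end)
- filter_handle (a point): middle of the filter's handle bar, 48 mm above the filter's underside; x along the bar
- stand: blue hexagonal cleaning stand, fixed to the bench, 142 mm across flats (164 mm over corners), rim 36 mm above the bench; origin under its centre, z up. Its recess is 114 mm across flats (2 mm of play each side of the filter), 14 mm deep, open at the top without chamfer, flats facing its own +y and -y; the filter fits in any of six turns
- stand_floor (a point): centre of the floor of the stand's recess, 22 mm above the bench; a filter fully home has its origin here
- sanding_board: wooden sanding board with cork underside, loose, about 0.16 kg, 180 mm long (its x), 40 mm wide (its y), 30 mm high; origin under its centre; it starts lying across the stand's rim, over the recess
- pad: red pad, fixed flat on the bench, 230 mm long (its x), 100 mm wide (its y), 3 mm thick; origin under its centre
- brush_pot: bystander, loose: white ceramic pot, 64 mm across, 100 mm high, with brushes and files standing in it up to 190 mm; origin under its centre
- glue_bottle: bystander, loose: bottle with yellow label and orange cap, 56 mm across, 165 mm high; origin under its centre
- pliers: bystander, loose: blue-handled pliers lying on the bench, 150 mm long; origin at the joint, on the bench
- organiser: bystander, loose: open clear compartment box of coloured tiles, 150 x 270 x 45 mm; origin under its centre
- tape_roll: bystander, loose: yellow ring of tape lying flat, 90 mm across, 24 mm high; origin under its centre
- bead_jar: bystander, loose: amber glass jar with brass cap, 68 mm across, 95 mm high; origin under its centre

How it is judged (in metres and radians):
On the way, in this order (a step that is already met when the one before it is completed fails the run):
1. the tab is turned aside (more than 1.0 rad either way) with the filter still in the extractor ((value of joint tab above 1 rad or value of joint tab below -1 rad) and horizontal distance between filter and extractor below 0.012 m and z of filter in the frame of extractor below 0.082 m), for 0.1 s.
2. the filter is lifted clear of the extractor, its underside at least 20 mm above the rim (z of filter in the frame of extractor above 0.11 m), for 0.1 s.
At the end, for the whole second after the job is handed in: Filter at rest in the stand, underside within 4 mm of the recess floor, centred within 6 mm, level within 0.05 rad, any of the six turns; tab still over 1.0 rad aside; sanding board flat and at rest on the pad, its centre within 60 mm lengthwise and 45 mm across of the pad's centre (horizontal distance between filter and stand_floor below 0.006 m and z of filter in the frame of stand_floor below 0.004 m and angle between filter's own z axis and vertical below 0.05 rad and linear speed of each of filter, sanding_board below 0.02 m/s and (value of joint tab above 1 rad or value of joint tab below -1 rad) and z of sanding_board in the frame of pad below 0.01 m and angle between sanding_board's own z axis and vertical below 0.1 rad and x of sanding_board in the frame of pad between -0.06 and 0.06 m and y of sanding_board in the frame of pad between -0.045 and 0.045 m); the robot touches nothing.
It fails at once if the filter falls freely (faster than 0.7 m/s, a drop of about 25 mm, with no finger on it) (linear speed of filter above 0.7 m/s and contact force between the fingers and filter below 0.1 N).
It fails at once if any of the bystanders (pot, bottle, pliers, organiser, tape or jar) is moved more than 30 mm (distance of any of brush_pot, glue_bottle, pliers, organiser, tape_roll, bead_jar from where it was at the start of the episode above 0.03 m).
It also fails if it takes over 72 s, if anything falls off the work surface, if the arm or the gripper's body presses on something with over 40 N, if the wrist force passes 120 N, or if a joint passes its speed limit or range.

### The arm

A 6-joint arm with a two-finger parallel gripper is mounted at the origin on the work surface. World frame = base frame: x ahead of the robot, y to its left, z up, the work surface at z = 0. Lengths are in m, angles in degrees, forces in N, time in s.
With the tool pointing down it reaches from about 0.375 to 0.825 m from the base axis. Payload 5.5 kg.
Tool frame: the origin (TCP) lies midway between the tips of the shut fingers; the grasp point (between the pads) lies r.grasp_offset behind it (r.grasp_offset is the distance from the TCP to the grasp point, in m); z points along the fingers, y is the line along which they close (so a half turn about z gives the same grasp; the last joint's range is limited). The gripper opens to 85 mm and grips with 20 to 120 N. Pads are 22 mm wide; open, the fingers measure 114 mm over their backs; the gripper's body (76 mm by 85 mm) begins 54 mm behind the grasp point. The pads swing forward as they close: fully open they stand 13 mm farther back than shut.
Start: joints at [-67.494, 17.962, -2.699, 69.339, 0, 90], TCP at [0.23, -0.554, 0.231] pointing down, gripper open.
Joint ranges: [-152.73, 152.73], [-39.44, 99.34], [-58.76, 71.6], [-118.89, 123.64], [-81.53, 83.1], [-180, 180]. Speed limits (degrees/s): [136.94, 136.94, 172.46, 180, 180, 180].

### API

Orientations are given as a 3x3 rotation matrix whose columns are the frame's x, y, z axes.
In Python, from cell import r gives the robot as it stands. The module is installed in compiled form; this text tells all that it offers.
- The arm moves only by the shell command python3 -m handwheel 'ROWS'. ROWS is text: rows parted by semicolons, each of 7 numbers parted by spaces: the opening, from 0 (shut) to 1 (fully open), then the shift along the tool's x, y, z in m, then the turn, a rotation vector about the tool's x, y, z in degrees. A call has 1 to 5 rows; each row is the pose to reach, as a shift and turn from the pose commanded when the call began, along the tool's axes at that moment; what a row does not reach only later rows make up. A row lasts 1/10 s, in which the tool goes at most 50 mm and 8.59 degrees, less where a joint would pass 70% of its speed; a pose out of reach is approached as far as the arm can. A call with a gripper value outside its range is refused whole. The fingers move at their own pace and stop on an object; the grip force is fixed at half the most. Time passes only in rows, so rows that repeat a pose let the fingers close. It gives the time, the measured TCP pose, the force, the opening and the grip force at its end, in the units of the state.
- r.get_obs(): the state, without advancing time (a new reading comes with each control period).
- r.capture(name): name is "side" or "top"; returns the picture (384x512x3 uint8, red, green, blue); there is no depth.
- r.get_calibration(name): a dict with "camera_matrix" (3x3 intrinsics, pixels), "dist" ([k1, k2, p1, p2, k3] as OpenCV has them; the pictures are not rectified), "pose" (4x4, takes a point from camera to world coordinates). Camera axes: x right, y down, z forward; pixel columns grow to the right and rows downward; lengths in m; the calibration is good to about 2 mm. A picture is of the moment at which its call begins. get_calibration takes no time and is no camera call.
- r.close_job(): hands the job in; it is judged then, once.
The state is a dict: "t": time; "q": joint angles; "qd": joint speeds; "joint_torque": joint torques, N m; "tcp_pos": TCP position; "ee_rot": TCP orientation; "contact_force": force on the tool from outside, world axes, zero at the start; "moment": the same for the moment, N m; "gripper_width": opening from 0.0 (shut) to 1.0 (fully open); "gripper_force": force on a finger pad.
Only numpy, scipy, OpenCV 4.12 (cv2) and the standard library are available. Lean on these libraries where they do the work, as an engineer would, in place of code of your own. Each camera call takes 0.05 s, during which the arm holds its last target. There are 200 camera calls.

## Working session

There is one attempt and no reset: what is moved stays moved. The work goes in short steps, Python scripts to look and compute and a shell command to move; the robot and the scene stay as the last step left them, time stands still between calls to the robot, and variables do not carry over. Pictures are saved under pics/ and viewed, at most 10 in all, crops included, and the job is handed in when it is done.

```bash
mkdir -p pics
python3 - <<'E'
from cell import r
import cv2,numpy as np
o=r.get_obs()
print(o['t'],o['tcp_pos'],np.round(o['ee_rot'],3).tolist(),r.grasp_offset)
for n in("top","side"):
    im=r.capture(n); cv2.imwrite(f'pics/{n}0.png',im[:,:,::-1])
    c=r.get_calibration(n); print(n,np.round(c['camera_matrix'],1).tolist(),c['dist'],np.round(c['pose'],3).tolist())
E
```

```text
0.0 [ 0.22946003 -0.55377889  0.23043585] [[0.924, 0.383, -0.001], [0.383, -0.924, 0.002], [0.0, -0.002, -1.0]] 0.0187
top [[379.1, 0.0, 253.0], [0.0, 379.1, 196.0], [0.0, 0.0, 1.0]] [-0.1048517  0.         0.         0.         0.       ] [[0.021, -0.999, 0.05, 0.526], [-1.0, -0.022, -0.018, 0.017], [0.019, -0.05, -0.999, 1.104], [0.0, 0.0, 0.0, 1.0]]
side [[363.8, 0.0, 253.6], [0.0, 363.8, 181.8], [0.0, 0.0, 1.0]] [-0.11857875  0.          0.          0.          0.        ] [[-0.826, -0.434, 0.359, 0.168], [-0.563, 0.62, -0.546, 0.634], [0.015, -0.653, -0.757, 0.945], [0.0, 0.0, 0.0, 1.0]]
```

View pics/top0.png

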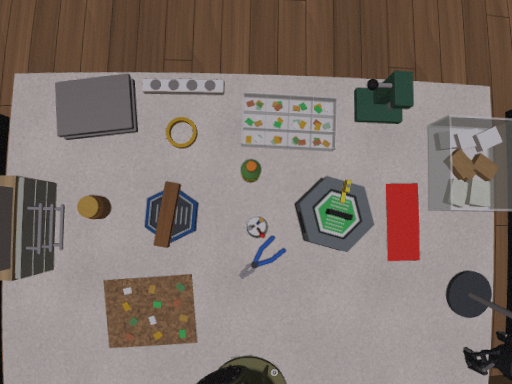

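View pics/side0.png

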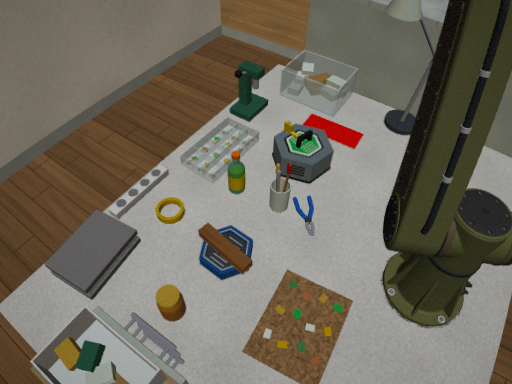

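The top view shows the stand at about (171,214) with the board across it, the extractor at (336,214) with the tab at (346,190), and the pad at (403,222). I'll zoom in and project the pixels onto known heights.

```bash
cat > h.py <<'E'
import cv2,numpy as np
from cell import r
def ray(px,z,cam='top'):
    c=r.get_calibration(cam);P=np.array(c['pose'])
    px=np.array(px,float).reshape(-1,1,2)
    n=cv2.undistortPoints(px,np.array(c['camera_matrix']),np.array(c['dist'])).reshape(-1,2)
    d=np.c_[n,np.ones(len(n))]@P[:3,:3].T; o=P[:3,3]
    return (o+d*((z-o[2])/d[:,2])[:,None])[:,:2]
def proj(p,cam='top'):
    c=r.get_calibration(cam);W=np.linalg.inv(np.array(c['pose']))
    return cv2.projectPoints(np.array(p,float).reshape(-1,1,3),cv2.Rodrigues(W[:3,:3])[0],W[:3,3],np.array(c['camera_matrix']),np.array(c['dist']))[0].reshape(-1,2)
def rect(mask,z):
    n,l,s,_=cv2.connectedComponentsWithStats(mask.astype(np.uint8)); k=1+np.argmax(s[1:,4])
    ys,xs=np.where(l==k); w=ray(np.c_[xs,ys],z)
    return cv2.minAreaRect((w*1000).astype(np.float32)),w.mean(0)*1000,s[k]
E
python3 - <<'E'
from h import *
im=cv2.imread('pics/top0.png')
a=cv2.resize(im[165:265,290:390],(400,400),interpolation=cv2.INTER_CUBIC)
b=cv2.resize(im[165:265,121:221],(400,400),interpolation=cv2.INTER_CUBIC)
cv2.imwrite('pics/z.png',np.hstack([a,b]))
hsv=cv2.cvtColor(im,cv2.COLOR_BGR2HSV);H,S,V=cv2.split(hsv)
X,Y=np.meshgrid(np.arange(512),np.arange(384))
print('pad',rect((H<5)&(S>180)&(X>380)&(X<425),.003))
ex=(X>290)&(X<380)&(Y>170)&(Y<260)
print('green',rect((H>50)&(H<80)&(S>100)&ex,.09))
print('tab',rect((H>20)&(H<35)&(S>120)&ex,.10))
st=(X>130)&(X<210)&(Y>170)&(Y<260)
print('board',rect((H<15)&(S>120)&st,.066))
print('blue',rect((H>95)&(H<125)&(S>100)&st,.036))
print('blueall',rect(((H>95)&(H<125)&(S>60)|(H<15)&(S>120))&st,.036))
E
```

```text
pad (((514.8580322265625, -449.52130126953125), (225.1303253173828, 97.06253051757812), 2.089897871017456), array([ 515.52573767, -449.04592193]), array([ 386,  184,   33,   76, 2363], dtype=int32))
green (((533.2542724609375, -228.11764526367188), (90.21128845214844, 102.26471710205078), 45.595428466796875), array([ 532.19435753, -226.62323324]), array([319, 196,  36,  37, 550], dtype=int32))
tab (((595.204833984375, -248.57696533203125), (20.21529197692871, 62.46305847167969), 80.0839614868164), array([ 596.84586991, -246.90569115]), array([340, 180,  11,  23, 125], dtype=int32))
board (((523.0331420898438, 234.09075927734375), (42.761474609375, 175.6749725341797), 81.81573486328125), array([522.97625947, 234.4102568 ]), array([154, 182,  26,  65, 926], dtype=int32))
blue (((513.4291381835938, 186.39886474609375), (60.51364517211914, 143.5027313232422), 80.25639343261719), array([515.28581515, 178.67328851]), array([170, 191,  27,  51, 245], dtype=int32))
blueall (((528.3360595703125, 233.05709838867188), (158.46420288085938, 162.6548309326172), 31.242834091186523), array([522.68299199, 234.11701304]), array([ 145,  182,   53,   65, 1364], dtype=int32))
```

View pics/z.png

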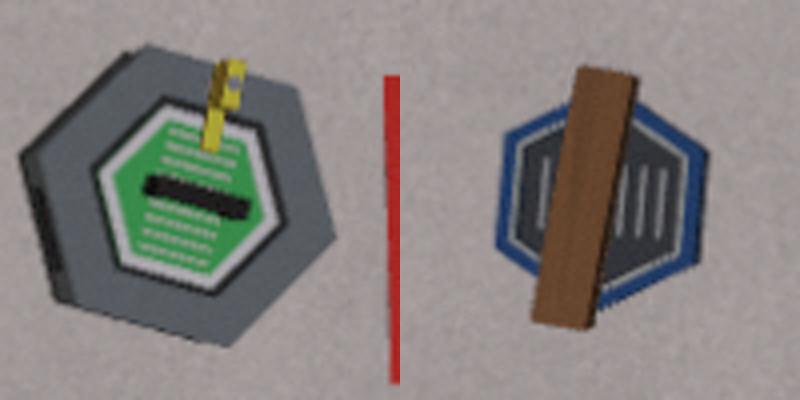

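The crop shows the extractor on the left. The filter's corners are near crop px (165,98), (265,127), (284,220), (215,294), (122,268) and (97,173), the handle runs from (148,185) to (248,208), and the tab fin is at (230,82). On the right, the stand's recess outline can be seen on both sides of the board.

```bash
cat >> h.py <<'E'
from scipy.optimize import least_squares
def hexfit(px,z,af,th0,cam='top'):
    w=ray(px,z,cam); R=af/np.sqrt(3)
    def f(p):
        a=p[2]+np.arange(6)*np.pi/3
        v=np.c_[p[0]+R*np.cos(a),p[1]+R*np.sin(a)]
        d=w[:,None]-v[None]; i=np.argmin((d**2).sum(2),1)
        return d[np.arange(len(w)),i].ravel()
    best=min((least_squares(f,[*w.mean(0),t]) for t in np.radians([0,15,30,45])),key=lambda s:s.cost)
    p=best.x; return np.round(p[:2]*1000,1),np.degrees(p[2])%60,np.sqrt(2*best.cost/len(w))*1000
E
python3 - <<'E'
from h import *
e=lambda L:[(x/4+290-.375,y/4+165-.375) for x,y in L]
s=lambda L:[((x-400)/4+121-.375,y/4+165-.375) for x,y in L]
print('filter',hexfit(e([(165,98),(265,127),(284,220),(215,294),(122,268),(97,173)]),.09,.116,0))
print('extr',hexfit(e([(150,45),(298,88),(336,237),(228,347)]),.09,.184,0))
h=ray(e([(146,187),(249,208)]),.132);print('handle',h,h.mean(0),np.degrees(np.arctan2(*(h[0]-h[1])[::-1])))
print('stand',hexfit(s([(505,130),(702,152),(695,260),(600,308),(497,245)]),.036,.142,0))
print('recess',hexfit(s([(518,137),(685,155),(680,250),(512,238)]),.036,.114,0))
print('fin',ray(e([(230,80)]),.12), 'tab tip',ray(e([(210,150)]),.10))
b=ray(s([(579,66),(638,76),(594,328),(532,321)]),.066);print('board',b.mean(0),b)
E
```

```text
filter (array([ 533.9, -230.7]), np.float64(15.787064836095812), np.float64(2.0933461955084147))
extr (array([ 534.3, -228.8]), np.float64(15.36171969843322), np.float64(1.0075461999442215))
handle [[ 0.53917214 -0.19047564]
 [ 0.5268489  -0.25833092]] [ 0.53301052 -0.22440328] 79.70666265370596
stand (array([525.1, 227.9]), np.float64(57.33858196846279), np.float64(3.8540786450179105))
recess (array([525.5, 229.8]), np.float64(56.79568556584346), np.float64(3.548195134677296))
fin [[ 0.61081694 -0.24825389]] tab tip [[ 0.56519701 -0.24037987]]
board [0.52364171 0.23273263] [[0.61384939 0.24012575]
 [0.60780393 0.19910168]
 [0.43462659 0.2244254 ]
 [0.43828694 0.2672777 ]]
```

```bash
cat >> h.py <<'E'
def go(x,y,z,yaw):
    "shift and turn in tool axes to TCP x,y,z (m) with tool x at yaw deg, pointing down"
    from scipy.spatial.transform import Rotation as Rn
    o=r.get_obs();R=np.array(o['ee_rot']);a=np.radians(yaw)
    T=np.array([[np.cos(a),np.sin(a),0],[np.sin(a),-np.cos(a),0],[0,0,-1]])
    print('t',round(o['t'],2),'tcp',np.round(o['tcp_pos'],4),'yaw',round(np.degrees(np.arctan2(R[1,0],R[0,0])),2),'w',round(o['gripper_width'],3),'F',np.round(o['contact_force'],1),'q6',round(o['q'][5],1))
    print('shift',np.round(R.T@(np.array([x,y,z])-o['tcp_pos']),4),'turn',np.round(Rn.from_matrix(R.T@T).as_rotvec(degrees=True),2))
E
python3 -m handwheel '0.45 0.467 -0.138 0 0 0 33;0.45 0.467 -0.138 0 0 0 33;0.45 0.467 -0.138 0 0 0 33;0.45 0.467 -0.138 0 0 0 33;0.45 0.467 -0.138 0 0 0 33'
python3 -c "
from h import *
go(.608,-.248,.17,-10.6)"
```

```text
t: 0.6
tcp_pos: [0.4153, -0.404, 0.231]
ee_rot: [[0.983, -0.186, -0.001], [-0.186, -0.983, 0.0], [-0.001, -0.0, -1.0]]
contact_force: [0.1, -0.2, -0.6]
gripper_width: 0.446
gripper_force: 0.0
t 0.6 tcp [ 0.4153 -0.404   0.231 ] yaw -10.73 w 0.446 F [ 0.1 -0.2 -0.6] q6 146.5
shift [ 0.1603 -0.1891  0.0609] turn [-0.01  0.03 -0.13]
```

```bash
python3 -m handwheel '0.45 0.160 -0.189 0.03 0 0 0;0.45 0.160 -0.189 0.03 0 0 0;0.45 0.160 -0.189 0.03 0 0 0;0.45 0.160 -0.189 0.03 0 0 0;0.45 0.160 -0.189 0.03 0 0 0' >/dev/null
python3 -m handwheel '0.45 0 0 0.03 0 0 0;0.45 0 0 0.03 0 0 0;0.45 0 0 0.03 0 0 0'
python3 - <<'E'
from h import *
go(.608,-.248,.107,-10.6)
a=r.capture('top')[140:260,280:400,::-1];b=r.capture('side')[90:210,240:360,::-1]
cv2.imwrite('pics/f1.png',cv2.resize(np.hstack([a,b]),None,fx=3.3,fy=3.3,interpolation=cv2.INTER_CUBIC))
E
```

```text
t: 1.4
tcp_pos: [0.605, -0.2484, 0.1705]
ee_rot: [[0.983, -0.182, -0.003], [-0.182, -0.983, 0.001], [-0.003, -0.0, -1.0]]
contact_force: [-0.4, -0.2, 0.4]
gripper_width: 0.451
gripper_force: 0.0
t 1.4 tcp [ 0.605  -0.2484  0.1705] yaw -10.5 w 0.451 F [-0.4 -0.2  0.4] q6 168.2
shift [ 0.0031 -0.0009  0.0635] turn [-0.02  0.17  0.1 ]
```

View pics/f1.png

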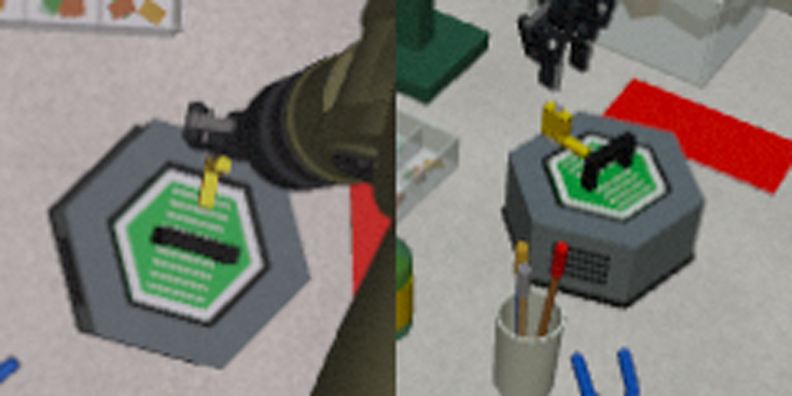

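The side view shows the yellow fin at crop px (557,122), almost directly below the open fingers at (555,70). I'll go down, grip and turn.

```bash
python3 -c "
from h import *
print(proj([[.608,-.248,.13],[.608,-.248,.10]],'side'),proj([[.608,-.248,.13]]))"
python3 -m handwheel '0.45 0.003 -0.001 0.04 0 0 0;0.45 0.003 -0.001 0.063 0 0 0;0.45 0.003 -0.001 0.063 0 0 0'
python3 -m handwheel '0 0 0 0 0 0 0;0 0 0 0 0 0 0;0 0 0 0 0 0 0;0 0 0 0 0 0 0'
```

```text
[[288.68216219 122.56690174]
 [287.95883297 129.13232862]] [[348.03727099 185.39549805]]
t: 1.8
tcp_pos: [0.6068, -0.2484, 0.1062]
ee_rot: [[0.983, -0.184, -0.004], [-0.184, -0.983, 0.002], [-0.004, -0.001, -1.0]]
contact_force: [-0.8, 0.1, -0.2]
gripper_width: 0.452
gripper_force: 0.0
t: 2.2
tcp_pos: [0.6106, -0.2488, 0.111]
ee_rot: [[0.983, -0.182, 0.003], [-0.182, -0.983, -0.002], [0.003, 0.001, -1.0]]
contact_force: [-2.5, 0.1, 7.2]
gripper_width: 0.127
gripper_force: 59.9
```

```bash
python3 -m handwheel '0 0 0 -0.003 0 0 -8;0 0 0 -0.003 0 0 -16;0 0 0 -0.003 0 0 -24;0 0 0 -0.003 0 0 -32;0 0 0 -0.003 0 0 -40'
python3 -m handwheel '0 0 0 0 0 0 -8;0 0 0 0 0 0 -16;0 0 0 0 0 0 -24;0 0 0 0 0 0 -32;0 0 0 0 0 0 -40'
python3 -m handwheel '0 0 0 0 0 0 -5;0 0 0 0 0 0 -5;0 0 0 0 0 0 -5'
python3 -m handwheel '0.45 0 0 0 0 0 0;0.45 0 0 0 0 0 0;0.45 0 0 -0.03 0 0 0;0.45 0 0 -0.08 0 0 0;0.45 0 0 -0.12 0 0 0'
```

```text
t: 2.7
tcp_pos: [0.6102, -0.2471, 0.1111]
ee_rot: [[0.867, 0.498, 0.001], [0.498, -0.867, 0.002], [0.002, -0.001, -1.0]]
contact_force: [3.5, 3.0, -7.3]
gripper_width: 0.12
gripper_force: 61.0
t: 3.2
tcp_pos: [0.6088, -0.2459, 0.111]
ee_rot: [[0.344, 0.939, -0.001], [0.939, -0.344, 0.004], [0.004, -0.002, -1.0]]
contact_force: [-1.0, 6.3, -3.4]
gripper_width: 0.12
gripper_force: 61.6
t: 3.5
tcp_pos: [0.6086, -0.2458, 0.1111]
ee_rot: [[0.266, 0.964, -0.001], [0.964, -0.266, 0.004], [0.004, -0.002, -1.0]]
contact_force: [-1.4, 6.2, -3.0]
gripper_width: 0.121
gripper_force: 61.6
t: 4.0
tcp_pos: [0.6098, -0.2487, 0.2343]
ee_rot: [[0.267, 0.964, 0.002], [0.964, -0.267, -0.001], [-0.001, 0.002, -1.0]]
contact_force: [0.8, -0.8, 0.4]
gripper_width: 0.45
gripper_force: 0.0
```

```bash
python3 -m handwheel '1 0.441 -0.211 -0.045 0 0 -96;1 0.441 -0.211 -0.045 0 0 -96;1 0.441 -0.211 -0.045 0 0 -96;1 0.441 -0.211 -0.045 0 0 -96;1 0.441 -0.211 -0.045 0 0 -96'
python3 - <<'E'
from h import *
go(.5235,.2327,.26,171.5)
im=r.capture('top');cv2.imwrite('pics/top2.png',im[:,:,::-1])
H,S,V=cv2.split(cv2.cvtColor(im,cv2.COLOR_RGB2HSV));X,Y=np.meshgrid(np.arange(512),np.arange(384))
print(rect((H>20)&(H<35)&(S>120)&(X>300)&(X<380)&(Y>160)&(Y<220),.11))
E
```

```text
t: 4.5
tcp_pos: [0.566, -0.0017, 0.2556]
ee_rot: [[-0.466, 0.885, 0.003], [0.885, 0.466, -0.0], [-0.002, 0.002, -1.0]]
contact_force: [1.4, 0.8, -0.0]
gripper_width: 0.998
gripper_force: 0.0
t 4.5 tcp [ 0.566  -0.0017  0.2556] yaw 117.78 w 0.998 F [ 1.4  0.8 -0. ] q6 62.1
shift [ 0.2271  0.0717 -0.0046] turn [  0.07   0.15 -53.72]
(((605.5387573242188, -258.75604248046875), (59.64866256713867, 15.293909072875977), 73.08454132080078), array([ 604.43237996, -257.9169098 ]), array([339, 182,  22,  11, 100], dtype=int32))
```

```bash
python3 -m handwheel '1 0.227 0.072 0 0 0 -53.7;1 0.227 0.072 0 0 0 -53.7;1 0.227 0.072 0 0 0 -53.7;1 0.227 0.072 0 0 0 -53.7;1 0.227 0.072 0 0 0 -53.7'
python3 -c "
from h import *
go(.5235,.2327,.12,171.5)"
```

```text
t: 5.05
tcp_pos: [0.525, 0.234, 0.2554]
ee_rot: [[-0.945, 0.328, 0.002], [0.328, 0.945, 0.001], [-0.002, 0.002, -1.0]]
contact_force: [-0.0, -0.6, -1.1]
gripper_width: 1.003
gripper_force: 0.0
t 5.05 tcp [0.525  0.234  0.2554] yaw 160.82 w 1.003 F [-0.  -0.6 -1.1] q6 43.2
shift [ 0.0013 -0.002   0.1354] turn [  0.09   0.12 -10.68]
```

```bash
python3 -m handwheel '1 0.001 -0.002 0.05 0 0 -8;1 0.001 -0.002 0.10 0 0 -10.7;1 0.001 -0.002 0.15 0 0 -10.7;1 0.001 -0.002 0.195 0 0 -10.7;1 0.001 -0.002 0.208 0 0 -10.7'
python3 -m handwheel '0 0 0 0 0 0 0;0 0 0 0 0 0 0;0 0 0 0 0 0 0;0 0 0 0 0 0 0;0 0 0 0 0 0 0'
python3 -c "
from h import *
go(.515,-.4495,.28,182)"
```

```text
t: 5.55
tcp_pos: [0.5207, 0.2284, 0.0423]
ee_rot: [[-0.988, 0.155, -0.005], [0.155, 0.988, -0.003], [0.005, -0.004, -1.0]]
contact_force: [-0.7, -0.4, 0.2]
gripper_width: 1.004
gripper_force: 0.0
t: 6.05
tcp_pos: [0.5261, 0.2313, 0.0495]
ee_rot: [[-0.988, 0.154, 0.005], [0.154, 0.988, 0.003], [-0.005, 0.004, -1.0]]
contact_force: [-1.5, 0.5, 5.5]
gripper_width: 0.453
gripper_force: 61.4
t 6.05 tcp [0.5261 0.2313 0.0495] yaw 171.14 w 0.453 F [-1.5  0.5  5.5] q6 32.6
shift [-0.095  -0.6736 -0.2324] turn [  0.17   0.3  -10.85]
```

```bash
python3 -m handwheel '0 0 0 -0.03 0 0 0;0 0 0 -0.08 0 0 0;0 0 0 -0.13 0 0 0;0 0 0 -0.18 0 0 0;0 0 0 -0.23 0 0 0'
python3 -m handwheel '0 -0.095 -0.673 0 0 0 -10.8;0 -0.095 -0.673 0 0 0 -10.8;0 -0.095 -0.673 0 0 0 -10.8;0 -0.095 -0.673 0 0 0 -10.8;0 -0.095 -0.673 0 0 0 -10.8'
python3 - <<'E'
from h import *
for n in('top','side'): cv2.imwrite(f'pics/{n}3.png',r.capture(n)[:,:,::-1])
go(.515,-.4495,.28,182)
E
```

```text
t: 6.55
tcp_pos: [0.5234, 0.2299, 0.2803]
ee_rot: [[-0.988, 0.154, 0.003], [0.154, 0.988, 0.001], [-0.003, 0.002, -1.0]]
contact_force: [1.2, -0.7, -1.9]
gripper_width: 0.454
gripper_force: 61.0
t: 7.05
tcp_pos: [0.5199, -0.0192, 0.2783]
ee_rot: [[-0.999, -0.034, 0.003], [-0.034, 0.999, -0.0], [-0.003, -0.0, -1.0]]
contact_force: [1.5, 0.3, -0.7]
gripper_width: 0.452
gripper_force: 61.1
t 7.15 tcp [ 0.5199 -0.0228  0.2782] yaw -178.47 w 0.453 F [-0.6  0.2 -1.5] q6 -3.9
shift [ 0.0162 -0.4264 -0.0007] turn [-0.16  0.15 -0.47]
```

```bash
python3 -m handwheel '0 0.016 -0.426 0 0 0 0;0 0.016 -0.426 0 0 0 0;0 0.016 -0.426 0 0 0 0;0 0.016 -0.426 0 0 0 0;0 0.016 -0.426 0 0 0 0' >/dev/null
python3 -m handwheel '0 0.009 -0.178 0 0 0 0;0 0.009 -0.178 0 0 0 0;0 0.009 -0.178 0 0 0 0;0 0.009 -0.178 0 0 0 0;0 0.009 -0.178 0 0 0 0'
python3 -c "
from h import *
go(.515,-.4495,.02,182)"
```

```text
t: 8.15
tcp_pos: [0.5157, -0.4491, 0.2766]
ee_rot: [[-1.0, -0.03, 0.001], [-0.03, 1.0, -0.002], [-0.001, -0.002, -1.0]]
contact_force: [0.7, 1.1, -1.8]
gripper_width: 0.45
gripper_force: 61.5
t 8.15 tcp [ 0.5157 -0.4491  0.2766] yaw -178.28 w 0.45 F [ 0.7  1.1 -1.8] q6 -42.7
shift [9.000e-04 2.000e-04 2.566e-01] turn [-0.11  0.04 -0.28]
```

Run:
```python
import cv2,numpy as np
a=cv2.imread('pics/top3.png')[175:255,130:210];b=cv2.imread('pics/side3.png')[210:290,185:265]
cv2.imwrite('pics/s3.png',cv2.resize(np.hstack([a,b]),None,fx=5,fy=5,interpolation=cv2.INTER_CUBIC))
```

```text
(no output)
```

View pics/s3.png

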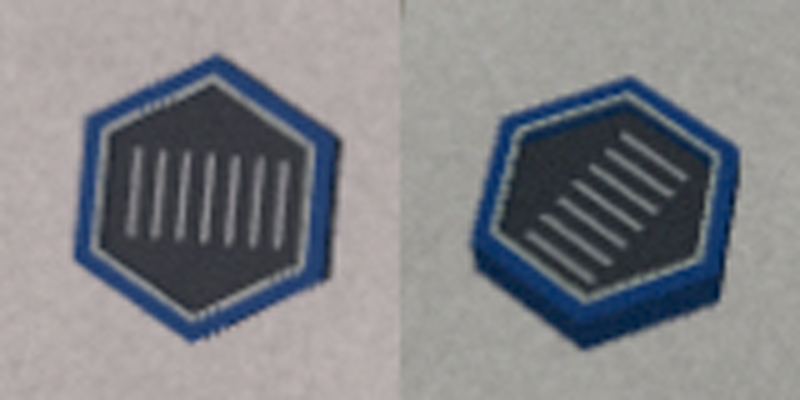

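The top crop shows the empty stand with rim corners at about (218,54), (335,136), (325,277), (193,341), (75,260) and (86,118). The side crop shows the same rim.

```bash
python3 - <<'E'
from h import *
t=lambda L:[(x/5+130-.4,y/5+175-.4) for x,y in L]
s=lambda L:[((x-400)/5+185-.4,y/5+210-.4) for x,y in L]
print(hexfit(t([(218,54),(335,136),(325,277),(193,341),(75,260),(86,118)]),.036,.142,0))
print(hexfit(t([(214,78),(314,143),(305,268),(195,319),(95,248),(106,128)]),.036,.118,0))
print(hexfit(s([(630,78),(740,152),(722,285),(583,320),(474,243),(502,125)]),.036,.142,0,'side'))
print(hexfit(s([(627,92),(719,156),(702,272),(585,303),(493,239),(516,132)]),.036,.118,0,'side'))
E
python3 -m handwheel '0 0 0 0.05 0 0 0;0 0 0 0.10 0 0 0;0 0 0 0.15 0 0 0;0 0 0 0.20 0 0 0;0 0 0 0.235 0 0 0'
python3 -m handwheel '0 0 0 0.01 0 0 0;0 0 0 0.015 0 0 0;0 0 0 0.019 0 0 0;0 0 0 0.022 0 0 0;0 0 0 0.022 0 0 0'
```

```text
(array([523.5, 228.8]), np.float64(57.128677961473336), np.float64(1.092992885603655))
(array([523.6, 229. ]), np.float64(56.83016133566016), np.float64(0.9937806499958944))
(array([520. , 232.9]), np.float64(56.6686834666856), np.float64(3.0096425627261834))
(array([521.1, 232.9]), np.float64(56.75883606920761), np.float64(3.291568804388167))
t: 8.65
tcp_pos: [0.5156, -0.4431, 0.039]
ee_rot: [[-0.999, -0.035, -0.001], [-0.035, 0.999, 0.002], [0.001, 0.002, -1.0]]
contact_force: [0.5, -0.5, -1.2]
gripper_width: 0.45
gripper_force: 61.5
t: 9.15
tcp_pos: [0.517, -0.4462, 0.0208]
ee_rot: [[-0.999, -0.034, 0.002], [-0.034, 0.999, -0.002], [-0.002, -0.002, -1.0]]
contact_force: [-0.0, -0.2, -2.0]
gripper_width: 0.458
gripper_force: 61.4
```

```bash
python3 -m handwheel '0 0 0 0.002 0 0 0;0 0 0 0.003 0 0 0;0 0 0 0.004 0 0 0;0 0 0 0.004 0 0 0'|egrep 'tcp|force'
```

```text
tcp_pos: [0.5164, -0.4458, 0.0166]
contact_force: [-2.0, 0.9, 6.2]
gripper_force: 62.3
```

```bash
python3 -m handwheel '1 0 0 0 0 0 0;1 0 0 0 0 0 0;1 0 0 -0.04 0 0 0;1 0 0 -0.09 0 0 0;1 0 0 -0.14 0 0 0'|egrep 'tcp|force'
python3 -m handwheel '1 0 0 -0.08 0 0 8;1 0 0 -0.08 0 0 16;1 0 0 -0.08 0 0 24;1 0 0 -0.08 0 0 32;1 0 0 -0.08 0 0 40' >/dev/null
python3 - <<'E'
from h import *
for n in('top','side'): cv2.imwrite(f'pics/{n}4.png',r.capture(n)[:,:,::-1])
go(.534,-.2295,.20,75.8)
a=cv2.imread('pics/top4.png')[165:265,290:390];b=cv2.imread('pics/side4.png')[110:210,255:355]
cv2.imwrite('pics/e4.png',cv2.resize(np.hstack([a,b]),None,fx=4,fy=4,interpolation=cv2.INTER_CUBIC))
im=cv2.imread('pics/top4.png');H,S,V=cv2.split(cv2.cvtColor(im,cv2.COLOR_BGR2HSV));X,Y=np.meshgrid(np.arange(512),np.arange(384))
print('board',rect((H<18)&(S>100)&(S<190)&(X>375)&(X<430)&(Y>165)&(Y<275),.033))
E
```

```text
tcp_pos: [0.5155, -0.445, 0.156]
contact_force: [1.6, -0.7, 0.7]
gripper_force: 0.0
t 10.65 tcp [ 0.5161 -0.4455  0.2352] yaw 141.93 w 1.0 F [ 0.1 -0.3 -0.7] q6 -2.7
shift [0.1191 0.1811 0.0352] turn [-0.    0.   66.13]
board (((513.7291259765625, -438.9042663574219), (179.80703735351562, 53.34188461303711), 2.0204970836639404), array([ 513.01761882, -438.82976374]), array([ 394,  191,   19,   63, 1078], dtype=int32))
```

View pics/e4.png

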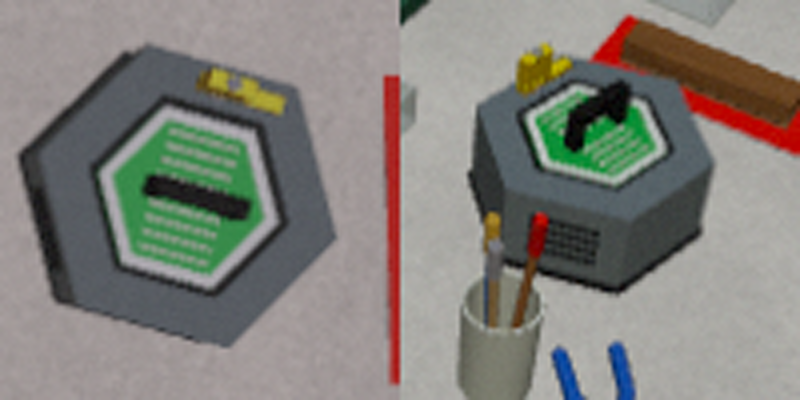

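The tab is aside, lying along the rim at (240,90), and the board is flat on the pad. In the side crop the filter's white corners are near (587,78), (655,98), (668,145), (612,187), (545,163) and (522,113).

```bash
python3 - <<'E'
from h import *
t=lambda L:[(x/4+290-.4,y/4+165-.4) for x,y in L]
s=lambda L:[((x-400)/4+255-.4,y/4+110-.4) for x,y in L]
print(hexfit(t([(166,101),(264,130),(282,220),(214,291),(124,266),(100,174)]),.09,.112,0))
print(hexfit(s([(587,78),(655,98),(668,145),(612,187),(545,163),(522,113)]),.09,.112,0,'side'))
print(hexfit(s([(580,52),(690,75),(714,162),(630,220),(509,188),(476,103)]),.09,.184,0,'side'))
E
python3 -m handwheel '0.7 0.119 0.181 0.02 0 0 66.2;0.7 0.119 0.181 0.02 0 0 66.2;0.7 0.119 0.181 0.02 0 0 66.2;0.7 0.119 0.181 0.02 0 0 66.2;0.7 0.119 0.181 0.02 0 0 66.2' >/dev/null
python3 -m handwheel '0.7 0 0 0 0 0 23;0.7 0 0 0 0 0 23;0.7 0 0 0 0 0 23;0.7 0 0 0 0 0 23;0.7 0 0 0 0 0 23' >/dev/null
python3 -c "
from h import *
go(.534,-.2295,.106,75.8)"
```

```text
(array([ 533.7, -230.9]), np.float64(15.574300931357312), np.float64(2.305473296334482))
(array([ 532.9, -233. ]), np.float64(12.77793333950089), np.float64(5.726754267066361))
(array([ 530.9, -232.7]), np.float64(13.468259852703797), np.float64(7.035700159369863))
t 11.65 tcp [ 0.5339 -0.2296  0.2152] yaw 76.58 w 0.705 F [-0.4  0.2  0.5] q6 80.1
shift [1.000e-04 1.000e-04 1.092e-01] turn [-0.01 -0.    0.78]
```

```bash
python3 -m handwheel '0.7 0 0 0.05 0 0 0.8;0.7 0 0 0.09 0 0 0.8;0.7 0 0 0.109 0 0 0.8;0.7 0 0 0.109 0 0 0.8'|egrep 'tcp|force'
python3 -m handwheel '0 0 0 0 0 0 0;0 0 0 0 0 0 0;0 0 0 0 0 0 0;0 0 0 0 0 0 0;0 0 0 0 0 0 0'
python3 -m handwheel '0 0 0 0 0 0 0;0 0 0 -0.002 0 0 0;0 0 0 -0.004 0 0 0'
```

```text
tcp_pos: [0.5313, -0.2286, 0.1029]
contact_force: [0.0, 0.2, -0.1]
gripper_force: 0.0
t: 12.55
tcp_pos: [0.535, -0.2302, 0.1081]
ee_rot: [[0.249, 0.968, 0.003], [0.968, -0.249, -0.001], [-0.001, 0.003, -1.0]]
contact_force: [-0.6, -0.2, 6.3]
gripper_width: 0.149
gripper_force: 61.3
t: 12.85
tcp_pos: [0.5337, -0.2295, 0.1103]
ee_rot: [[0.25, 0.968, -0.0], [0.968, -0.25, 0.0], [0.0, -0.0, -1.0]]
contact_force: [-0.4, -0.0, -3.6]
gripper_width: 0.151
gripper_force: 60.0
```

```bash
python3 -m handwheel '0 0 0 -0.02 0 0 0;0 0 0 -0.05 0 0 0;0 0 0 -0.09 0 0 0;0 0 0 -0.13 0 0 0;0 0 0 -0.17 0 0 0'
python3 -c "
from h import *
go(.523,.230,.28,56.9)"
```

```text
t: 13.35
tcp_pos: [0.5334, -0.2293, 0.2815]
ee_rot: [[0.25, 0.968, -0.001], [0.968, -0.25, 0.0], [0.0, -0.001, -1.0]]
contact_force: [0.9, -0.0, -3.4]
gripper_width: 0.151
gripper_force: 60.0
t 13.35 tcp [ 0.5334 -0.2293  0.2815] yaw 75.55 w 0.151 F [ 0.9 -0.  -3.4] q6 81.2
shift [ 0.4422 -0.1247  0.0017] turn [-0.05 -0.   18.65]
```

```bash
python3 -m handwheel '0 0.442 -0.125 0 0 0 18.7;0 0.442 -0.125 0 0 0 18.7;0 0.442 -0.125 0 0 0 18.7;0 0.442 -0.125 0 0 0 18.7;0 0.442 -0.125 0 0 0 18.7' >/dev/null
python3 -c "
from h import *
go(.523,.230,.28,56.9)"
```

```text
t 13.85 tcp [0.5278 0.0164 0.2802] yaw 56.81 w 0.153 F [ 1.5 -0.  -2.8] q6 125.0
shift [ 0.1761 -0.1209  0.0002] turn [-0.02  0.01 -0.09]
```

```bash
python3 -m handwheel '0 0.176 -0.121 0 0 0 0;0 0.176 -0.121 0 0 0 0;0 0.176 -0.121 0 0 0 0;0 0.176 -0.121 0 0 0 0;0 0.176 -0.121 0 0 0 0' |grep tcp
python3 -m handwheel '0 0 0 0.05 0 0 0;0 0 0 0.10 0 0 0;0 0 0 0.14 0 0 0;0 0 0 0.16 0 0 0;0 0 0 0.16 0 0 0' |grep tcp
python3 -m handwheel '0 0 0 0 0 0 0' |grep force
python3 - <<'E'
from h import *
go(.523,.230,.0985,56.9)
for n in('top','side'): cv2.imwrite(f'pics/{n}5.png',r.capture(n)[:,:,::-1])
a=cv2.imread('pics/top5.png')[165:265,121:221];b=cv2.imread('pics/side5.png')[190:290,175:275]
cv2.imwrite('pics/p5.png',cv2.resize(np.hstack([a,b]),None,fx=4,fy=4,interpolation=cv2.INTER_CUBIC))
E
```

```text
tcp_pos: [0.5225, 0.2328, 0.2797]
tcp_pos: [0.5203, 0.2263, 0.1164]
contact_force: [-0.0, -0.3, -2.9]
gripper_force: 60.0
t 14.95 tcp [0.5235 0.2278 0.1206] yaw 56.82 w 0.155 F [-0.  -0.3 -2.9] q6 146.7
shift [ 0.0016 -0.0016  0.0221] turn [-0.01  0.03 -0.08]
```

View pics/p5.png

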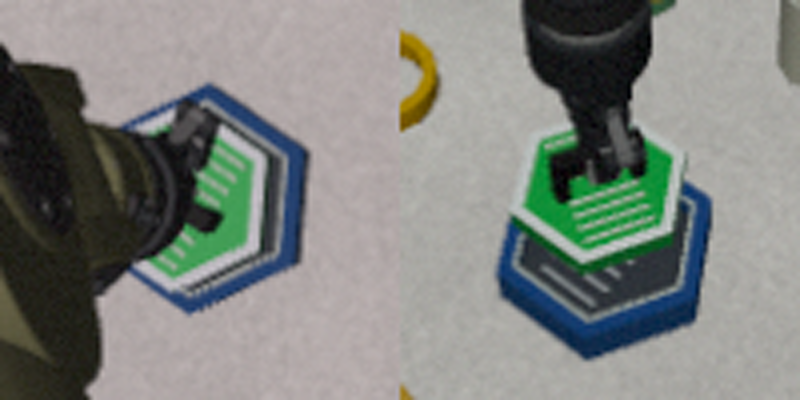

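In the top crop the filter's right corners are at about (266,150) and (246,262), and the bottom one at (166,292). In the side crop its corners are at (686,153), (661,240), (583,260), (513,210) and (545,133). I'll check the alignment.

Run:
```python
from h import *
t=lambda L:[(x/4+121-.4,y/4+165-.4) for x,y in L]
s=lambda L:[((x-400)/4+175-.4,y/4+190-.4) for x,y in L]
print(hexfit(t([(266,150),(246,262),(166,292)]),.103,.11,0))
print(hexfit(s([(686,153),(661,240),(583,262),(513,210),(545,133)]),.103,.11,0,'side'))
def hexv(x,y,z,af,a): a=np.radians(a+60*np.arange(6)); return np.c_[x+af/3**.5*np.cos(a),y+af/3**.5*np.sin(a),0*a+z]
out=[]
for n,(u,v) in (('top',(121,165)),('side',(175,190))):
    im=cv2.imread(f'pics/{n}5.png')[v:v+100,u:u+100]; im=cv2.resize(im,None,fx=4,fy=4,interpolation=cv2.INTER_CUBIC)
    for H,c in ((hexv(.5228,.2267,.103,.11,56.8),(0,0,255)),(hexv(.5235,.229,.036,.142,56.9),(0,255,255)),(hexv(.5235,.229,.036,.114,56.9),(255,0,255))):
        p=(proj(H,n)-[u,v]+.4)*4
        cv2.polylines(im,[np.int32(np.round(p*8))],True,c,1,cv2.LINE_AA,3)
    out.append(im)
cv2.imwrite('pics/w5.png',np.hstack(out))
```

```text
(array([518.6, 207.5]), np.float64(28.107726180418666), np.float64(15.518191382135216))
(array([522.7, 229.8]), np.float64(53.31414902044667), np.float64(5.16550794898344))
```

View pics/w5.png

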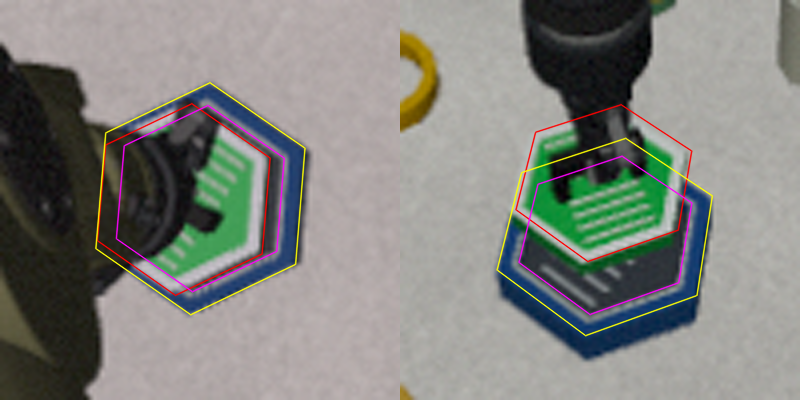

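```bash
python3 -m handwheel '0 0.001 -0.001 0.02 0 0 0;0 0.001 -0.001 0.035 0 0 0;0 0.001 -0.001 0.042 0 0 0;0 0.001 -0.001 0.042 0 0 0;0 0.001 -0.001 0.042 0 0 0'|egrep 'tcp|force'
python3 -m handwheel '0 0 0 0.003 0 0 0;0 0 0 0.005 0 0 0;0 0 0 0.006 0 0 0;0 0 0 0.007 0 0 0;0 0 0 0.007 0 0 0'|egrep 'tcp|force'
python3 -c "
from h import *
go(.5237,.2293,.056,56.9);print(r.get_obs()['moment'])"
```

```text
tcp_pos: [0.524, 0.2298, 0.0794]
contact_force: [-0.0, 0.1, -2.2]
gripper_force: 60.0
tcp_pos: [0.523, 0.2295, 0.0711]
contact_force: [0.1, 0.3, -2.9]
gripper_force: 60.1
t 16.05 tcp [0.523  0.2295 0.0711] yaw 56.84 w 0.151 F [ 0.1  0.3 -2.9] q6 146.9
shift [0.0002 0.0007 0.0151] turn [-0.01  0.01 -0.06]
[ 0.03981058  0.02836749 -0.01843879]
```

```bash
python3 -m handwheel '0 0 0 0.001 0 0 0;0 0 0 0.002 0 0 0;0 0 0 0.003 0 0 0;0 0 0 0.003 0 0 0;0 0 0 0.003 0 0 0'|egrep 'tcp|force'
python3 -m handwheel '0 0 0 0.001 0 0 0;0 0 0 0.002 0 0 0;0 0 0 0.003 0 0 0;0 0 0 0.003 0 0 0;0 0 0 0.003 0 0 0'|egrep 'tcp|force'
python3 -c "
from h import *
go(.5237,.2293,.056,56.9);print(r.get_obs()['moment'])"
```

```text
tcp_pos: [0.5231, 0.2295, 0.0682]
contact_force: [-0.3, -0.8, -2.1]
gripper_force: 60.1
tcp_pos: [0.5231, 0.2295, 0.0652]
contact_force: [0.7, -0.3, -2.6]
gripper_force: 60.1
t 17.05 tcp [0.5231 0.2295 0.0652] yaw 56.84 w 0.149 F [ 0.7 -0.3 -2.6] q6 146.9
shift [0.0001 0.0006 0.0092] turn [-0.    0.   -0.06]
[-0.00100758 -0.00396747  0.011041  ]
```

```bash
python3 -m handwheel '0 0 0 0.001 0 0 0;0 0 0 0.002 0 0 0;0 0 0 0.003 0 0 0;0 0 0 0.004 0 0 0;0 0 0 0.004 0 0 0'|egrep 'tcp|force'
python3 -m handwheel '0 0 0 0.001 0 0 0;0 0 0 0.002 0 0 0;0 0 0 0.003 0 0 0;0 0 0 0.004 0 0 0;0 0 0 0.004 0 0 0'|egrep 'tcp|force'
python3 -c "
from h import *
go(.5237,.2293,.056,56.9);print(r.get_obs()['moment'])"
```

```text
tcp_pos: [0.523, 0.2295, 0.061]
contact_force: [-0.1, 0.3, -2.8]
gripper_force: 60.1
tcp_pos: [0.523, 0.2295, 0.057]
contact_force: [0.1, 0.1, -3.0]
gripper_force: 60.1
t 18.05 tcp [0.523  0.2295 0.057 ] yaw 56.84 w 0.149 F [ 0.1  0.1 -3. ] q6 146.9
shift [0.0002 0.0007 0.001 ] turn [-0.01  0.02 -0.06]
[-0.00391185  0.00822765 -0.01194648]
```

Still free and inside the recess. The last few millimetres follow.

```bash
python3 -m handwheel '0 0 0 0.001 0 0 0;0 0 0 0.002 0 0 0;0 0 0 0.002 0 0 0;0 0 0 0.002 0 0 0'|egrep 'tcp|force'
python3 -m handwheel '0 0 0 0.001 0 0 0;0 0 0 0.001 0 0 0;0 0 0 0.001 0 0 0'|egrep 'tcp|force'
```

```text
tcp_pos: [0.5232, 0.2296, 0.0561]
contact_force: [-2.4, -1.5, 5.7]
gripper_force: 61.3
tcp_pos: [0.5232, 0.2296, 0.0561]
contact_force: [-6.0, -2.5, 13.2]
gripper_force: 62.6
```

```bash
python3 -m handwheel '0 0 0 -0.001 0 0 0;0.1 0 0 -0.001 0 0 0;0.6 0 0 -0.001 0 0 0;0.6 0 0 -0.001 0 0 0;0.6 0 0 -0.001 0 0 0'|egrep 'tcp|force|wid'
python3 -m handwheel '0.6 0 0 -0.02 0 0 0;0.6 0 0 -0.06 0 0 0;0.6 0 0 -0.11 0 0 0;0.6 0 0 -0.16 0 0 0;0.6 0 0 -0.21 0 0 0'|egrep 'tcp|force'
python3 -m handwheel '0.6 -0.13 0.13 0 0 0 0;0.6 -0.13 0.13 0 0 0 0;0.6 -0.13 0.13 0 0 0 0;0.6 -0.13 0.13 0 0 0 0;0.6 -0.13 0.13 0 0 0 0'|egrep 'tcp|force'
python3 - <<'E'
from h import *
go(.523,.230,.3,57)
for n in('top','side'): cv2.imwrite(f'pics/{n}6.png',r.capture(n)[:,:,::-1])
A=cv2.imread('pics/top6.png');B=cv2.imread('pics/side6.png')
f=lambda i,k:cv2.resize(i,None,fx=k,fy=k,interpolation=cv2.INTER_CUBIC)
cv2.imwrite('pics/p6.png',np.vstack([np.hstack([f(A[165:265,121:221],3),f(B[190:290,175:275],3)]),f(A[160:260,280:430],4)]))
E
```

```text
tcp_pos: [0.5234, 0.2297, 0.0551]
contact_force: [-0.2, -0.5, -0.5]
gripper_width: 0.602
gripper_force: 0.0
tcp_pos: [0.5229, 0.2294, 0.2671]
contact_force: [1.3, 1.0, -0.2]
gripper_force: 0.0
tcp_pos: [0.5616, 0.0457, 0.2651]
contact_force: [-0.9, 0.2, -0.6]
gripper_force: 0.0
t 20.25 tcp [0.5616 0.0457 0.2651] yaw 56.54 w 0.599 F [-0.9  0.2 -0.6] q6 128.2
shift [ 0.1324 -0.1337 -0.0351] turn [ 0.06  0.05 -0.46]
```

View pics/p6.png

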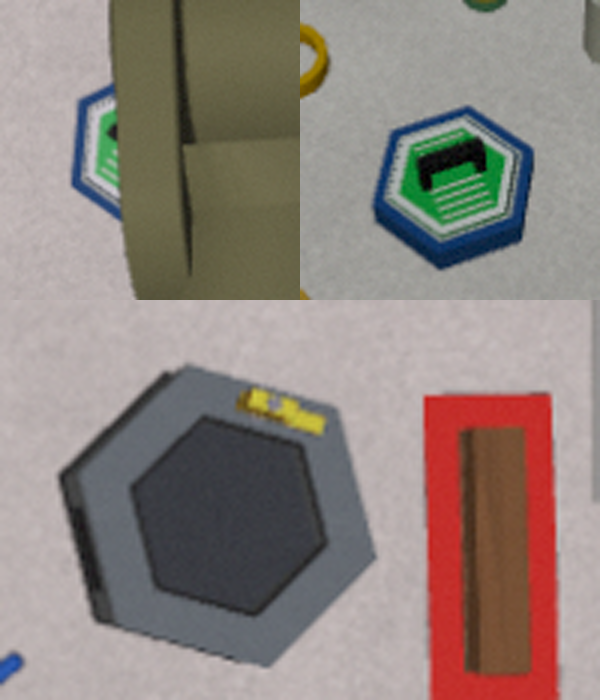

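The side crop shows the filter evenly seated and level in the stand at (455,180). The tab is aside at (285,412), and the board is flat on the pad at (497,550). I'm handing in.

```bash
python3 -c "
from cell import r
print(r.close_job())"
```

```text
the job is handed in; nothing more can be done
None
```

Job handed in at about 20 s; no verdict came back, but the last pictures show the filter level and fully home in the stand, the tab swung about 88° aside, the board flat on the pad, and nothing else was touched.

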